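# Seat a circuit board in its soldering jig and close the cam clamp

## Robot

A 6-joint arm with a two-finger parallel gripper is mounted at the origin on a cart in front of the work surface, level with it; the furniture and walls round the work are solid. World frame = base frame: x ahead of the robot, y to its left, z up, the work surface at z = 0. Lengths are in m, angles in rad, forces in N, time in s.
With the tool pointing down it reaches from about 0.4 to 0.825 m from the base axis. Payload 7 kg.
Tool frame: the origin (TCP) lies on the centre line of the jaws, within the pads' length; the fingertips stand tip_reach ahead of it and the grasp point (between the pads) is the TCP (tip_reach is the distance from the TCP to the fingertips, in m); z points along the fingers, y is the line along which they close (so a half turn about z gives the same grasp; the last joint's range is limited). The gripper opens to 88 mm and grips with 3 to 60 N. Pads are 19 mm wide; open, the fingers measure 130 mm over their backs; the gripper's body (78 mm by 193 mm) begins 47 mm behind the grasp point.
Start: joints at [-0.896, 0.359, 0.012, 0, -1.224, -0.288], TCP at [0.255, -0.625, 0.246] pointing down, gripper open.
Joint ranges: [-3.07, 3.07], [-1.43, 2.12], [-1.02, 1.25], [-3.03, 1.67], [-3.05, -0], [-3.03, 3.03]. Speed limits (rad/s): [2.39, 2.39, 3.01, 3.14, 3.14, 3.14].

## Interface

Orientations are given as [roll, pitch, yaw] about the fixed x, y, z axes, in that order (R = Rz(yaw) Ry(pitch) Rx(roll)).
In Python, from station import get_state, grab_frame, calibration, job_done, find_in, mark_of, tip_reach gives the robot as it stands.
- The arm moves only by the shell command python3 -m handwheel 'ROWS' [OPENING] [FORCE]. ROWS is JSON, a list of rows, each an object with "delta_pos": the shift along the world's x, y, z in units of 30 mm (1.0 is 30 mm), a list of three; "dr": the turn, a rotation vector about the world's x, y, z in degrees, a list of three. In form: [{"delta_pos": [tx, ty, tz], "dr": [rx, ry, rz]}, ...]. A call has 1 to 10 rows; each row shifts and turns the commanded pose from where the row before left it; what a row does not reach is not made up. A row lasts 1/10 s, in which the tool goes at most 50 mm and 8.59 degrees, less where a joint would pass 70% of its speed; a pose out of reach is approached as far as the arm can. A call is refused whole if a number of a shift passes 1 or a number of a turn 8.59, either way. A call with a gripper value outside its range is refused whole. OPENING is the closure, from -1 (fully open) to 1 (shut), set as the call begins (- or left out, the last holds). The fingers move at their own pace and stop on an object; FORCE is the grip in N (left out, the last holds). Time passes only in rows, so rows that do not move let the fingers close. It gives the time, the measured TCP pose, the force, the opening and the grip force at its end, in the units of the state.
- get_state(): the state, without advancing time (a new reading comes with each control period).
- grab_frame(name): name is "scene" or "top"; returns the picture (420x560x3 uint8, red, green, blue); there is no depth.
- calibration(name): a dict with "fx", "fy", "cx", "cy" (pixels), "extrinsics" (4x4, takes a point from world to camera coordinates). Camera axes: x right, y down, z forward; pixel columns grow to the right and rows downward; lengths in m; the calibration is good to about 2 mm. A picture is of the moment at which its call begins. calibration takes no time and is no camera call.
- job_done(): hands the job in; it is judged then, once.
Trained networks look in the newest picture that a camera, given by its name, has taken for a name from the list of things; names that differ only in an ending like _2 or _b are one class to them, and where a whole thing is asked for, a point or a joint stands for the part that bears it (a point fixed in the world has none). Each returns a list of dicts, best first, with "conf" (0 to 1); they miss things now and then, are a little off and sometimes report something else, mostly with a low value. They report only what shows in the picture. A call takes as long as a camera call. They do not tell look-alikes from the thing itself.
- find_in(camera, query): "location" ([column, row] in pixels, amid what is visible of it).
- mark_of(camera, query): "location" ([column, row] in pixels: a listed point, or the origin of a listed thing).
The state is a dict: "t": time; "q": joint angles; "qd": joint speeds; "joint_efforts": joint torques, N m; "eef_pos": TCP position; "ee_rot": TCP orientation; "force": force on the tool from outside, world axes, zero at the start; "moment": the same for the moment, N m; "width": finger opening in m; "gripper_force": force on a finger pad.
Only numpy, scipy, OpenCV 4.12 (cv2) and the standard library are available. Lean on these libraries where they do the work, as an engineer would, in place of code of your own. Each camera call takes 0.05 s, during which the arm holds its last target. There are 200 camera calls.

## Task

Push the green circuit board along the rails of the soldering jig until its rear edge is fully home against the back stop, under the two lips; then push the cam lever round with a finger until it stops, so that the board is clamped against the opposite rail. Slide the board only, never lift it off the rails, and leave the other things on the bench where they are.

Things in the scene. Friction and masses are not known exactly. Their poses are not given: they have to be found in the camera images.
- jig: Aluminium board jig on a dark base plate, fixed to the bench; outline x -80..42, y -74..52 mm. Origin on the bench under the centre of the seated board; x = way the board is pushed in (away from robot), y left, z up. Base plate top z 13. Two rails along x from x = -74: ledges, tops z 26, inner edges y = +-29, carry the board; left guide wall at y 35 (top z 33), right one at y -37 (top z 32).
- channel (a point): Middle of the open channel between the two ledges at its front end, on the base plate (x -74, y 0, z 13 mm in the jig's frame, x y z as the jig's). The channel is 58 mm wide and 13 mm deep below the board, open at the front and above, and runs straight to the back stop, so a finger can go down in front of the board, below its underside, and push its front edge.
- back_stop (a point): Middle of the back stop's front face at board height (x 25, y 0, z 27 mm in the jig's frame, x y z as the jig's). Two lips reach 6.5 mm out from it over the board's rear edge, at y = +-20..33 mm, with 2 mm to spare above the board, tops 35 mm above the bench.
- board: Green circuit board, 50 (x) x 70 (y) x 2 mm, parts on top up to 8 mm high, about 20 to 30 g, loose. Origin at the centre of its underside, z up. Starts flat on the ledges (26 mm above the bench), axes along the jig's, with 2 mm side play, 15 to 38 mm short of home. Fully home its origin is at x 0 of the jig (front edge x -25 mm); clamped, at y 0 (left edge on the left guide wall).
- clamp_lever (a joint): Angle of the cam lever on the jig's right side, rad: 0 open, arm pointing right and a little back; 1.92 closed at its end stop, arm pointing to -x of the jig. Grows clockwise from above; arm direction in the jig's frame = 5.06 - value, from x to y. Starts at 0 to 0.6. Stiff pivot (0.12 N m), stays where left. Past about 0.8 its cam presses the board left; it holds itself when closed.
- lever_knob (a point): Centre of the black ball knob (23 mm across) at the end of the lever's arm, 85 mm from the pivot axis, 46.5 mm above the bench; z up. The arm is a round steel bar 8.4 mm thick that rises from 42 mm above the bench (22 mm from the axis) to 46 mm (at the knob). Below it there is free air down to the bench, or to the base plate inside the jig's outline.
- lever_pivot (a point): Point on the lever's vertical pivot axis, 46 mm above the bench, at x 0, y -53.5 mm in the jig's frame; x y z as the jig's. Hub 19 mm across, its bolt head ends 53 mm above the bench. Under the hub sits the eccentric cam disc, 28 mm across.
- spare_board: Bystander: small blue circuit board, 45x55x10 mm, flat on the bench left of the jig; origin under its centre.
- flux_bottle: Bystander: small bottle with black cap, 30 mm across, 74 mm tall, behind the jig; origin under its centre.
- screw_jar: Bystander: small jar with lid, 41 mm across, 34 mm tall, behind the jig; origin under its centre.
- side_cutter: Bystander: flush cutter, 33x131x11 mm, lying on the bench behind the jig on the left; origin under its centre.
- transformer: Bystander: small transformer, 33x58x34 mm, on the bench in front on the left; origin under its centre.
- relay: Bystander: dark relay block, 12x28x17 mm, on the bench left of the jig; origin under its centre.
- cutter_black: Bystander: black pliers, 30x142x11 mm, lying on the bench in front of the jig; origin under its centre.
- tweezers_steel: Bystander: steel tweezers, 16x115x9 mm, lying on the bench in front on the left; origin under its centre.
Mind the look-alikes: they are no part of the job. What is shaped like the board but purple or red is not meant.

How it is judged:
By the outcome, as a careful person would: the job done as asked, in the order asked, and still so for the second after the job is handed in, with the robot touching nothing.
It also fails if it takes over 48 s, if anything falls off the work surface, if the arm or the gripper's body presses on something with over 40 N, if the wrist force passes 120 N, or if a joint passes its speed limit or range.

## Working session

There is one attempt and no reset: what is moved stays moved. The work goes in short steps, Python scripts to look and compute and a shell command to move; the robot and the scene stay as the last step left them, time stands still between calls to the robot, and variables do not carry over. Pictures are saved under pics/ and viewed, at most 10 in all, crops included, and the job is handed in when it is done.

```bash
mkdir -p pics; cat > h.py <<'E'
import numpy as np,cv2
from station import *
def ray(cam,px):
    c=calibration(cam);E=np.array(c["extrinsics"]);R,t=E[:3,:3],E[:3,3]
    d=R.T@np.array([(px[0]-c["cx"])/c["fx"],(px[1]-c["cy"])/c["fy"],1]);return -R.T@t,d
def at(cam,px,z):
    o,d=ray(cam,px);return (o+d*(z-o[2])/d[2]).round(4)
def proj(cam,p):
    c=calibration(cam);E=np.array(c["extrinsics"]);q=E[:3,:3]@np.array(p)+E[:3,3]
    return np.array([c["fx"]*q[0]/q[2]+c["cx"],c["fy"]*q[1]/q[2]+c["cy"]]).round(1)
E
python3 - <<'E'
from h import *
print(get_state(),tip_reach)
Z=dict(jig=0,channel=.013,back_stop=.027,board=.026,lever_knob=.0465,lever_pivot=.046)
for c in ("scene","top"):
    im=grab_frame(c);cv2.imwrite(f"pics/{c}0.png",im[:,:,::-1])
    print(c,ray(c,(280,210)))
    for n,z in Z.items():
        print(n,[(np.round(r["location"],1).tolist(),round(r["conf"],2),at(c,r["location"],z).tolist()) for r in mark_of(c,n)[:3]])
E
```

```text
{'t': 0.0, 'q': array([-8.95899972e-01,  3.59371647e-01,  1.11066498e-02, -3.05387172e-04,
       -1.22407713e+00, -2.88122619e-01]), 'qd': array([-6.76843232e-04,  8.59721989e-05,  1.55960109e-03,  7.97462190e-04,
        7.00957012e-04,  1.12932512e-03]), 'joint_efforts': array([ 6.00043259e-04, -5.82719064e+01,  2.93059140e+01,  6.99768886e+00,
        6.81325051e-03, -1.37835950e-04]), 'eef_pos': array([ 0.25443957, -0.62475328,  0.24466137]), 'ee_rot': array([ 3.14002899e+00, -1.64027063e-04, -2.75492279e+00]), 'force': array([ 0.19659615, -0.30987865,  0.20547551]), 'moment': array([-0.01207826,  0.02121726,  0.01511289]), 'gripper_force': 0.0, 'width': 0.08787225362778085} 0.019
scene (array([-0.02585045,  0.73723265,  0.73346199]), array([ 0.54336384, -0.58184379, -0.60516046]))
jig [([268.3, 233.2], 0.85, [0.5896, 0.1236, 0.0]), ([268.8, 210.2], 0.53, [0.655, 0.0526, 0.0])]
channel [([287.8, 247.0], 0.65, [0.5081, 0.1408, 0.013])]
back_stop [([267.5, 218.7], 0.9, [0.6079, 0.106, 0.027])]
board [([351.9, 222.2], 0.86, [0.4388, -0.0242, 0.026]), ([279.0, 225.6], 0.8, [0.5679, 
[... 233 characters left out ...]
_pivot [([291.8, 210.2], 0.58, [0.5682, 0.0572, 0.046])]
top (array([0.47387446, 0.12973105, 1.00430671]), array([ 0.10397224, -0.02991484, -0.99416041]))
jig [([271.8, 205.8], 0.95, [0.5885, 0.1187, 0.0])]
channel [([263.1, 240.3], 0.95, [0.5078, 0.1378, 0.013])]
back_stop [([270.7, 195.6], 0.69, [0.6087, 0.1217, 0.027])]
board [([373.3, 209.9], 0.84, [0.5789, -0.1129, 0.026]), ([273.2, 218.5], 0.75, [0.5567, 0.1155, 0.026]), ([350.0, 259.6], 0.66, [0.4657, -0.0583, 0.026])]
lever_knob [([334.8, 223.2], 0.69, [0.546, -0.0211, 0.0465]), ([214.7, 137.6], 0.2, [0.736, 0.2491, 0.0465])]
lever_pivot [([299.9, 210.8], 0.77, [0.5728, 0.0566, 0.046]), ([241.9, 191.6], 0.48, [0.6143, 0.186, 0.046])]
```

View pics/top0.png

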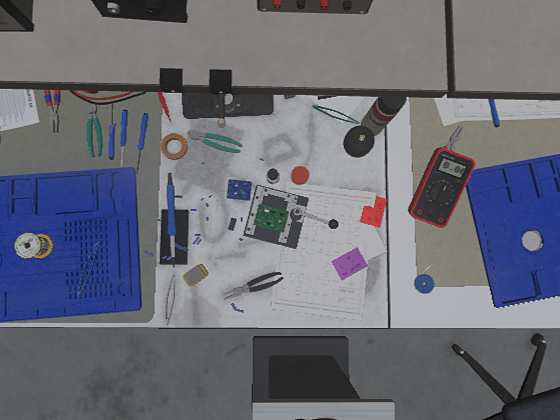

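View pics/scene0.png

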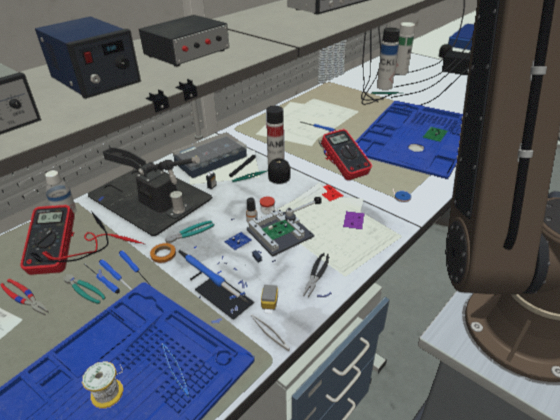

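The top view shows the jig around (275,215), the green board at (270,217), the lever knob at (333,224), pliers at (255,287), and purple and red look-alikes on the right. Next I'll fit the jig pose and overlay it on the image.

```bash
cat >> h.py <<'E'
from scipy.optimize import least_squares
L=dict(jig=(0,0,0),channel=(-.074,0,.013),back_stop=(.025,0,.027),lever_pivot=(0,-.0535,.046))
def W(p,l):
    c,s=np.cos(p[2]),np.sin(p[2]);return np.array([p[0]+c*l[0]-s*l[1],p[1]+s*l[0]+c*l[1],l[2]])
def overlay(cam,im,p,polys,fn,cen,half=70,k=6):
    u,v=map(int,cen);x0,y0=u-half,v-int(half*.75)
    b=cv2.resize(im[y0:y0+int(half*1.5),x0:x0+2*half],None,fx=k*.9,fy=k*.9,interpolation=cv2.INTER_CUBIC)[:,:,::-1].copy()
    for P,col in polys:
        q=np.array([(proj(cam,W(p,l))-[x0,y0]+.5)*k*.9 for l in P]).round().astype(int)
        cv2.polylines(b,[q],True,col,1)
    cv2.imwrite(fn,b)
def box(x0,x1,y0,y1,z): return [(x0,y0,z),(x1,y0,z),(x1,y1,z),(x0,y1,z)]
E
python3 - <<'E'
from h import *
import json
obs=[];bd=[];kn=[]
for i in range(4):
  for c in ("top","scene"):
    im=grab_frame(c)
    for n in L:
        for r in mark_of(c,n):
            if np.linalg.norm(np.array(r["location"])-proj(c,W((.588,.12,-.235),L[n])))<7: obs.append((c,n,np.array(r["location"])))
    for r in mark_of(c,"board"):
        w=at(c,r["location"],.026)
        if np.hypot(w[0]-.57,w[1]-.115)<.04: bd.append((c,w))
    for r in mark_of(c,"lever_knob"):
        w=at(c,r["location"],.0465)
        if np.hypot(w[0]-.546,w[1]+.022)<.04: kn.append((c,w))
f=lambda p:np.concatenate([proj(c,W(p,L[n]))-l for c,n,l in obs])
s=least_squares(f,(.588,.12,-.235),loss="soft_l1",diff_step=1e-3,x_scale=(.01,.01,.1));p=s.x
print(p,len(obs))
for c in("top","scene"):
    for n in L:
        a=[l-proj(c,W(p,L[n])) for cc,nn,l in obs if (cc,nn)==(c,n)]
        if a: print(c,n,len(a),np.mean(a,0).round(2),np.std(a,0).round(2))
    for nm,q in(("board",bd),("knob",kn)):
        a=[w for cc,w in q if cc==c]
        if a:
            m=np.median(a,0);print(c,nm,m,np.std(a,0).round(4))
            cc,ss=np.cos(p[2]),np.sin(p[2]);d=m[:2]-p[:2];print("  jig frame",(cc*d[0]+ss*d[1]).round(4),(-ss*d[0]+cc*d[1]).round(4))
json.dump(p.tolist(),open("p.json","w"))
P=[(box(-.08,.042,-.074,.052,.013),(0,255,255)),(box(-.025,.025,-.035,.035,.028),(255,0,255)),([(0,-.0535,.046),(.03,-.0535-.08,.046)],(255,255,0))]
overlay("top",grab_frame("top"),p,P,"pics/ov1.png",(290,212))
overlay("scene",grab_frame("scene"),p,P,"pics/ov2.png",(285,225))
E
```

```text
[ 0.58464551  0.11473404 -0.235     ] 32
top jig 4 [-1.8  -1.48] [0.8  1.06]
top channel 4 [-0.42  1.93] [1.12 1.05]
top back_stop 4 [-2.62 -1.07] [1.44 1.89]
top lever_pivot 4 [ 1.2 -0.1] [1.58 1.14]
top board [0.5548 0.1187 0.026 ] [0.0031 0.0032 0.    ]
  jig frame -0.0299 -0.0031
top knob [ 0.5451  -0.02325  0.0465 ] [0.0016 0.0015 0.    ]
  jig frame -0.0063 -0.1434
scene jig 4 [-2.1  -0.85] [1.07 1.05]
scene channel 4 [ 0.6  -1.28] [1.87 1.11]
scene back_stop 4 [1.45 0.25] [0.5  1.13]
scene lever_pivot 4 [ 2.38 -0.65] [1.04 1.18]
scene board [0.5647 0.1143 0.026 ] [0.0055 0.0039 0.    ]
  jig frame -0.0193 -0.0051
scene knob [ 0.5457 -0.0139  0.0465] [0.0043 0.004  0.    ]
  jig frame -0.0079 -0.1342
```

View pics/ov1.png

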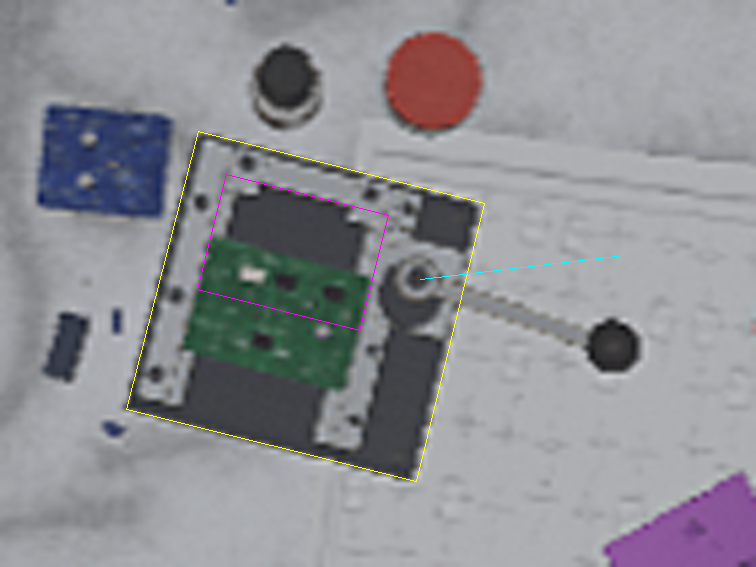

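View pics/ov2.png

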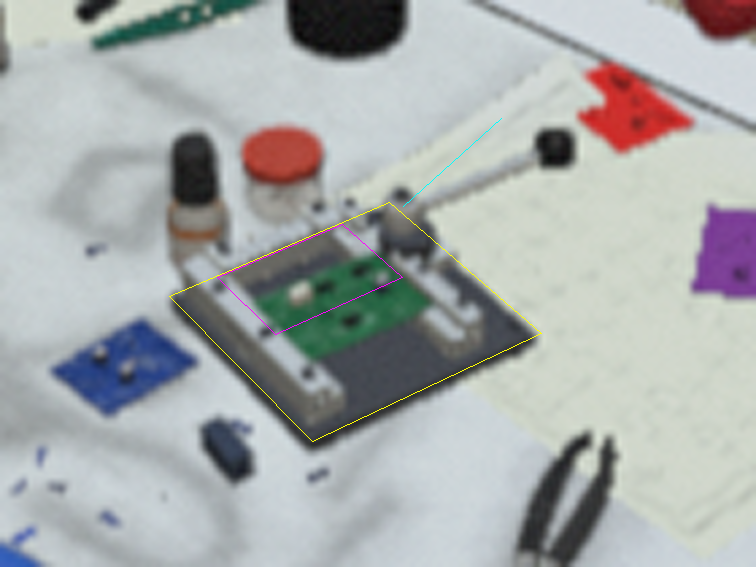

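The fitted jig outline matches both views well. The board sits about 26 mm short of home, at crop px (277,312) in the top view. The lever is at about 0.4 rad, with the knob at crop (613,347). Next I'll close the fingers and go to the front of the channel.

```bash
python3 -m handwheel '[{"delta_pos":[0.334,0.97,0],"dr":[0,0,-3.56]},{"delta_pos":[0.334,0.97,0],"dr":[0,0,-3.56]},{"delta_pos":[0.334,0.97,0],"dr":[0,0,-3.56]},{"delta_pos":[0.334,0.97,0],"dr":[0,0,-3.56]},{"delta_pos":[0.334,0.97,0],"dr":[0,0,-3.56]},{"delta_pos":[0.334,0.97,0],"dr":[0,0,-3.56]},{"delta_pos":[0.334,0.97,0],"dr":[0,0,-3.56]},{"delta_pos":[0.334,0.97,0],"dr":[0,0,-3.56]},{"delta_pos":[0.334,0.97,0],"dr":[0,0,-3.56]},{"delta_pos":[0.334,0.97,0],"dr":[0,0,-3.56]}]' 1 10
python3 -m handwheel '[{"delta_pos":[0.334,0.97,0],"dr":[0,0,0]},{"delta_pos":[0.334,0.97,0],"dr":[0,0,0]},{"delta_pos":[0.334,0.97,0],"dr":[0,0,0]},{"delta_pos":[0.334,0.97,0],"dr":[0,0,0]},{"delta_pos":[0.334,0.97,0],"dr":[0,0,0]},{"delta_pos":[0.334,0.97,0],"dr":[0,0,0]},{"delta_pos":[0.334,0.97,0],"dr":[0,0,0]},{"delta_pos":[0.334,0.97,0],"dr":[0,0,0]},{"delta_pos":[0.334,0.97,0],"dr":[0,0,0]},{"delta_pos":[0.334,0.97,0],"dr":[0,0,0]}]'
cat >> h.py <<'E'
import json
p=json.load(open("p.json")) 
def rel():
    s=get_state();c,n=np.cos(p[2]),np.sin(p[2]);d=s["eef_pos"][:2]-p[:2];f=s["force"]
    print("t",round(s["t"],2),"pos",s["eef_pos"].round(4),"jig",(c*d[0]+n*d[1]).round(4),(-n*d[0]+c*d[1]).round(4),"rot",s["ee_rot"].round(3),"q",s["q"].round(2),"Fjig",(c*f[0]+n*f[1]).round(1),(-n*f[0]+c*f[1]).round(1),f[2].round(1),"w",s["width"].round(4))
def to(x,y,z):
    s=get_state()["eef_pos"];w=W(p,(x,y,z));print("delta units",((w-s)/.03).round(3))
E
python3 -c "
from h import *
rel();to(-.072,0,.1)"
```

```text
t: 4.6
eef_pos: [0.355, -0.333, 0.2458]
ee_rot: [-3.141, 0.001, 2.904]
force: [0.0, 0.5, -0.8]
width: 0.0136
gripper_force: 0.0
t: 5.6
eef_pos: [0.4553, -0.0418, 0.2459]
ee_rot: [3.141, 0.001, 2.907]
force: [0.6, 0.5, 0.2]
width: 0.0006
gripper_force: 0.0Traceback (most recent call last):
  File "<string>", line 3, in <module>
    rel();to(-.072,0,.1)
    ~~~^^
  File "h.py", line 27, in rel
    print("t",round(s["t"],2),"pos",s["eef_pos"].round(4),"jig",(c*d[0]+n*d[1]).round(4),(-n*d[0]+c*d[1]).round(4),"rot",s["ee_rot"].round(3),"q",s["q"].round(2),"Fjig",(c*f[0]+n*f[1]).round(1),(-n*f[0]+c*f[1]).round(1),f[2].round(1),"w",s["width"].round(4))
                                                                                                                                                                                                                                              ^^^^^^^^^^^^^^^^
AttributeError: 'float' object has no attribute 'round'
```

```bash
sed -i 's/s\["width"\].round(4)/round(float(s["width"]),4)/' h.py
python3 -m handwheel '[{"delta_pos":[0.282,0.825,-0.694],"dr":[0,0,0]},{"delta_pos":[0.282,0.825,-0.694],"dr":[0,0,0]},{"delta_pos":[0.282,0.825,-0.694],"dr":[0,0,0]},{"delta_pos":[0.282,0.825,-0.694],"dr":[0,0,0]},{"delta_pos":[0.282,0.825,-0.694],"dr":[0,0,0]},{"delta_pos":[0.282,0.825,-0.694],"dr":[0,0,0]},{"delta_pos":[0.282,0.825,-0.694],"dr":[0,0,0]},{"delta_pos":[0,0,0],"dr":[0,0,0]},{"delta_pos":[0,0,0],"dr":[0,0,0]}]' >/dev/null
python3 - <<'E'
from h import *
rel();to(-.072,0,.037)
P=[(box(-.08,.042,-.074,.052,.013),(0,255,255)),(box(-.0815,-.0625,-.021,.021,.081),(255,0,255))]
a=grab_frame("scene");overlay("scene",a,p,P,"pics/ov3.png",(285,225))
E
```

```text
t 6.5 pos [0.514  0.1304 0.0993] jig -0.0724 -0.0012 rot [-3.140e+00 -1.000e-03  2.908e+00] q [ 0.62  0.27 -0.49  0.   -0.81 -2.42] Fjig 1.0 0.2 0.4 w 0.0006
delta units [ 0.022  0.038 -2.076]
```

View pics/ov3.png

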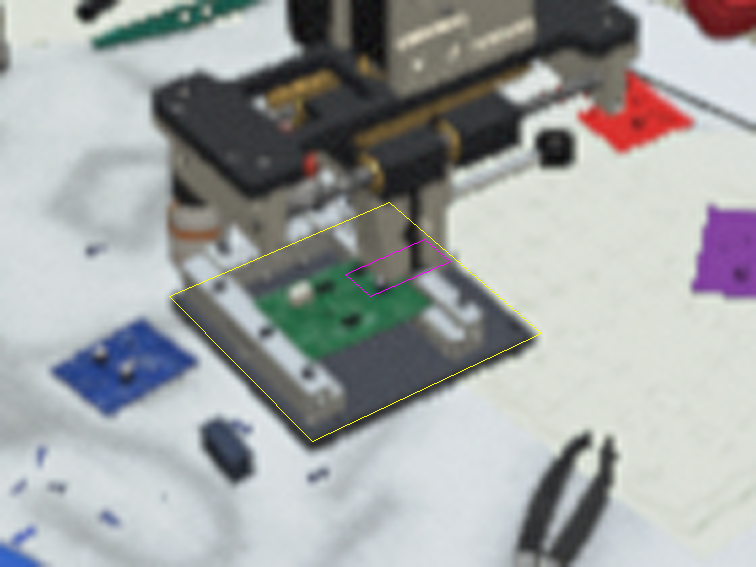

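The fingers are over the open channel in front of the board, where I predicted. Next I'll lower them and push.

```bash
python3 -m handwheel '[{"delta_pos":[0.02,0.04,-0.7],"dr":[0,0,0]},{"delta_pos":[0,0,-0.7],"dr":[0,0,0]},{"delta_pos":[0,0,-0.68],"dr":[0,0,0]},{"delta_pos":[0,0,0],"dr":[0,0,0]}]' >/dev/null; python3 -c "
from h import *
rel()"
python3 -m handwheel '[{"delta_pos":[0.194,-0.047,0],"dr":[0,0,0]},{"delta_pos":[0.194,-0.047,0],"dr":[0,0,0]},{"delta_pos":[0.194,-0.047,0],"dr":[0,0,0]},{"delta_pos":[0.194,-0.047,0],"dr":[0,0,0]},{"delta_pos":[0.0,0,0],"dr":[0,0,0]}]' >/dev/null; python3 -c "
from h import *
rel()"
```

```text
t 6.95 pos [0.5136 0.1299 0.0363] jig -0.0726 -0.0018 rot [-3.140e+00 -2.000e-03  2.906e+00] q [ 0.62  0.36 -0.55 -0.   -0.66 -2.42] Fjig -1.0 -0.5 0.6 w 0.0007
t 7.45 pos [0.5393 0.1257 0.0379] jig -0.0467 0.0001 rot [3.141e+00 1.000e-03 2.907e+00] q [ 0.58  0.39 -0.5   0.   -0.68 -2.39] Fjig 0.2 1.1 0.4 w 0.0003
```

```bash
R='from h import *
rel()'
python3 -m handwheel '[{"delta_pos":[0.065,-0.016,0],"dr":[0,0,0]},{"delta_pos":[0.065,-0.016,0],"dr":[0,0,0]},{"delta_pos":[0.065,-0.016,0],"dr":[0,0,0]},{"delta_pos":[0.065,-0.016,0],"dr":[0,0,0]}]' >/dev/null; python3 -c "$R"
python3 -m handwheel '[{"delta_pos":[0.032,-0.008,0],"dr":[0,0,0]},{"delta_pos":[0.032,-0.008,0],"dr":[0,0,0]},{"delta_pos":[0,0,0],"dr":[0,0,0]}]' >/dev/null; python3 -c "$R"
```

```text
t 7.85 pos [0.546  0.1238 0.0374] jig -0.0397 -0.0002 rot [-3.142 -0.     2.907] q [ 0.57  0.39 -0.49 -0.   -0.69 -2.38] Fjig -1.2 -0.2 0.6 w 0.0003
t 8.15 pos [0.5479 0.1233 0.0374] jig -0.0377 -0.0002 rot [-3.142  0.     2.907] q [ 0.57  0.4  -0.48  0.   -0.69 -2.38] Fjig -0.7 -0.4 -0.2 w 0.0004
```

```bash
R='from h import *
rel()'
python3 -m handwheel '[{"delta_pos":[0.032,-0.008,0],"dr":[0,0,0]},{"delta_pos":[0,0,0],"dr":[0,0,0]}]' >/dev/null; python3 -c "$R"
```

```text
t 8.35 pos [0.5488 0.1231 0.0374] jig -0.0368 -0.0002 rot [ 3.142 -0.     2.907] q [ 0.57  0.4  -0.48 -0.   -0.69 -2.37] Fjig -0.2 -0.1 0.1 w 0.0007
```

```bash
R='from h import *
rel()'; for i in 1 2; do
python3 -m handwheel '[{"delta_pos":[0.032,-0.008,0],"dr":[0,0,0]},{"delta_pos":[0,0,0],"dr":[0,0,0]}]' >/dev/null; python3 -c "$R"; done
```

```text
t 8.55 pos [0.549  0.1229 0.0373] jig -0.0366 -0.0003 rot [-3.141e+00 -1.000e-03  2.907e+00] q [ 0.57  0.4  -0.48 -0.   -0.69 -2.37] Fjig -4.8 1.6 2.6 w 0.0003
t 8.75 pos [0.5492 0.1229 0.0373] jig -0.0364 -0.0004 rot [-3.141e+00 -2.000e-03  2.907e+00] q [ 0.57  0.4  -0.48 -0.   -0.7  -2.37] Fjig -9.5 2.8 4.6 w 0.0006
```

The push force rose with no further motion, so the board has met the stop. Next I'll back off, lift, rotate and check the board in the top view.

```bash
python3 -m handwheel '[{"delta_pos":[-0.2,0.048,0],"dr":[0,0,0]},{"delta_pos":[-0.2,0.048,0],"dr":[0,0,0]},{"delta_pos":[0,0,0.8],"dr":[0,0,0]},{"delta_pos":[0,0,0.9],"dr":[0,0,0]},{"delta_pos":[0,0,0.9],"dr":[0,0,0]},{"delta_pos":[0.2,-1,0],"dr":[0,0,8.5]},{"delta_pos":[0.2,-1,0],"dr":[0,0,8.5]},{"delta_pos":[0.2,-1,0],"dr":[0,0,8.5]},{"delta_pos":[0.2,-1,0],"dr":[0,0,8.5]},{"delta_pos":[0,0,0],"dr":[0,0,8.5]}]' >/dev/null
python3 -m handwheel '[{"delta_pos":[0,0,0],"dr":[0,0,8.5]},{"delta_pos":[0,0,0],"dr":[0,0,8.5]},{"delta_pos":[0,0,0],"dr":[0,0,8.5]},{"delta_pos":[0,0,0],"dr":[0,0,8.5]},{"delta_pos":[0,0,0],"dr":[0,0,8.5]},{"delta_pos":[0,0,0],"dr":[0,0,5]},{"delta_pos":[0,0,0],"dr":[0,0,0]}]' >/dev/null
python3 - <<'E'
from h import *
rel();to(.034,-.1085,.1)
P=[(box(-.025,.025,-.035,.035,.028),(255,0,255)),([(.025,-.029,.026),(.025,.029,.026)],(0,255,255))]
overlay("scene",grab_frame("scene"),p,P,"pics/ov4.png",(270,225),half=35,k=12)
overlay("top",grab_frame("top"),p,P,"pics/ov5.png",(272,212),half=35,k=12)
E
```

```text
t 10.45 pos [0.5625 0.0054 0.1155] jig 0.0039 -0.1114 rot [-3.141 -0.    -1.804] q [ 0.36  0.3  -0.41  0.   -0.87 -0.59] Fjig -0.1 -0.8 0.7 w 0.0004
delta units [ 0.998 -0.138 -0.515]
```

View pics/ov4.png

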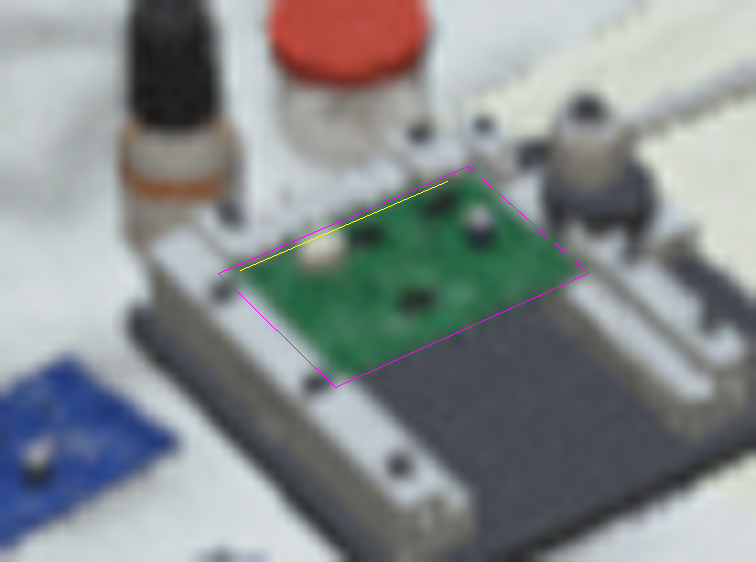

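View pics/ov5.png

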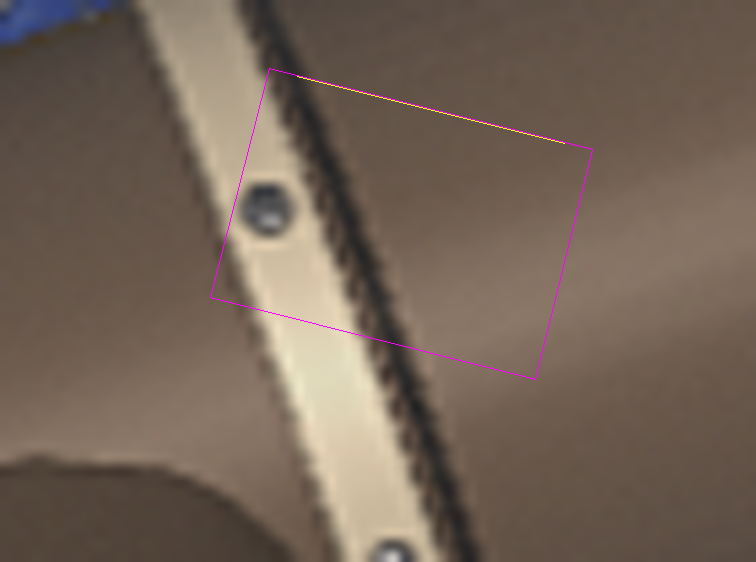

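The board is home, with its edges on the predicted seated outline and its rear edge under the lips (crop px 220–470, row 270–167). The arm blocks the top view. Next I'll place the finger behind the lever arm.

```bash
R='from h import *
rel()'
python3 -m handwheel '[{"delta_pos":[0.5,-0.07,-0.1],"dr":[0,0,0]},{"delta_pos":[0.5,-0.07,-0.1],"dr":[0,0,0]},{"delta_pos":[0,0,0],"dr":[0,0,0]},{"delta_pos":[0,0,-0.6],"dr":[0,0,0]},{"delta_pos":[0,0,-0.6],"dr":[0,0,0]},{"delta_pos":[0,0,-0.6],"dr":[0,0,0]},{"delta_pos":[0,0,0],"dr":[0,0,0]}]' >/dev/null; python3 -c "$R"
python3 - <<'E'
from h import *
c,n=np.cos(p[2]),np.sin(p[2]);prev=np.array(get_state()["eef_pos"][:2])
# corner (-x,+y) on trailing bar surface
for v in np.arange(.45,1.96,.1):
    a=5.06-v;u=np.array([np.cos(a),np.sin(a)]);tr=-np.array([np.sin(a),-np.cos(a)])
    r=.055+.01*(v-.45)/1.5
    C=np.array([0,-.0535])+r*u+.0042*tr;T=C+[.021,-.0095]
    w=W(p,(T[0],T[1],0))[:2];print(round(v,2),T.round(4),((w-prev)/.03).round(3));prev=w
E
```

```text
t 11.25 pos [0.5911 0.0007 0.053 ] jig 0.0328 -0.1094 rot [ 3.138e+00 -2.000e-03 -1.807e+00] q [ 0.33  0.42 -0.4  -0.   -0.76 -0.57] Fjig -0.5 -0.4 0.2 w 0.0004
0.45 [ 0.0196 -0.1181] [-0.497 -0.182]
0.55 [ 0.0139 -0.1184] [-0.184  0.036]
0.65 [ 0.0082 -0.118 ] [-0.182  0.055]
0.75 [ 0.0025 -0.1171] [-0.177  0.075]
0.85 [-0.0031 -0.1156] [-0.171  0.093]
0.95 [-0.0086 -0.1134] [-0.162  0.111]
1.05 [-0.0139 -0.1107] [-0.151  0.129]
1.15 [-0.019  -0.1075] [-0.139  0.145]
1.25 [-0.0237 -0.1037] [-0.125  0.16 ]
1.35 [-0.0281 -0.0994] [-0.109  0.174]
1.45 [-0.0321 -0.0946] [-0.092  0.186]
1.55 [-0.0356 -0.0894] [-0.073  0.197]
1.65 [-0.0386 -0.0838] [-0.053  0.205]
1.75 [-0.0411 -0.0778] [-0.033  0.212]
1.85 [-0.0429 -0.0716] [-0.011  0.216]
1.95 [-0.0441 -0.0651] [0.011 0.218]
```

```bash
R='from h import *
rel()'
python3 -m handwheel '[{"delta_pos":[-0.25,-0.09,0],"dr":[0,0,0]},{"delta_pos":[-0.25,-0.09,0],"dr":[0,0,0]},{"delta_pos":[-0.184,0.036,0],"dr":[0,0,0]},{"delta_pos":[-0.182,0.055,0],"dr":[0,0,0]},{"delta_pos":[-0.177,0.075,0],"dr":[0,0,0]},{"delta_pos":[-0.171,0.093,0],"dr":[0,0,0]},{"delta_pos":[0,0,0],"dr":[0,0,0]}]' >/dev/null; python3 -c "$R"
python3 -m handwheel '[{"delta_pos":[-0.162,0.111,0],"dr":[0,0,0]},{"delta_pos":[-0.151,0.129,0],"dr":[0,0,0]},{"delta_pos":[-0.139,0.145,0],"dr":[0,0,0]},{"delta_pos":[0,0,0],"dr":[0,0,0]}]' >/dev/null; python3 -c "$R"
```

```text
t 11.95 pos [0.5558 0.0041 0.0558] jig -0.0023 -0.1144 rot [-3.141  0.    -1.805] q [ 0.36  0.36 -0.48 -0.   -0.73 -0.59] Fjig 1.0 -0.7 0.9 w 0.0007
t 12.35 pos [0.5422 0.0158 0.0554] jig -0.0183 -0.1061 rot [ 3.141  0.    -1.805] q [ 0.39  0.35 -0.51 -0.   -0.71 -0.62] Fjig 0.5 -0.6 1.3 w 0.0007
```

```bash
cat >> h.py <<'E'
def knob():
    c,n=np.cos(p[2]),np.sin(p[2])
    for cam in("scene","top"):
        grab_frame(cam)
        for r in mark_of(cam,"lever_knob"):
            w=at(cam,r["location"],.0465);d=w[:2]-p[:2];x,y=c*d[0]+n*d[1],-n*d[0]+c*d[1]+.0535
            if .06<np.hypot(x,y)<.11: print(cam,"knob",round(x,3),round(y,3),"val",round(5.06-np.arctan2(y,x)%6.283,2),round(r["conf"],2))
E
python3 -c "
from h import *
knob()"
```

```text
scene knob -0.049 -0.067 val 0.98 0.61
```

```bash
R='from h import *
rel()'
python3 -m handwheel '[{"delta_pos":[-0.125,0.16,0],"dr":[0,0,0]},{"delta_pos":[-0.109,0.174,0],"dr":[0,0,0]},{"delta_pos":[-0.092,0.186,0],"dr":[0,0,0]},{"delta_pos":[-0.073,0.197,0],"dr":[0,0,0]},{"delta_pos":[0,0,0],"dr":[0,0,0]}]' >/dev/null; python3 -c "$R"
python3 -m handwheel '[{"delta_pos":[-0.053,0.205,0],"dr":[0,0,0]},{"delta_pos":[-0.033,0.212,0],"dr":[0,0,0]},{"delta_pos":[0,0,0],"dr":[0,0,0]}]' >/dev/null; python3 -c "$R
knob()"
```

```text
t 13.05 pos [0.5304 0.0375 0.0555] jig -0.0348 -0.0878 rot [ 3.141  0.    -1.805] q [ 0.44  0.33 -0.53 -0.   -0.7  -0.67] Fjig 0.8 0.5 0.6 w 0.0002
t 13.35 pos [0.528  0.0499 0.0554] jig -0.0399 -0.0763 rot [ 3.141  0.    -1.805] q [ 0.46  0.33 -0.54 -0.   -0.7  -0.7 ] Fjig 0.5 -1.3 0.6 w 0.0003
scene knob -0.084 -0.014 val 1.76 0.74
```

Tracking well, with the lever near 1.75. I'll take small steps along +y of the jig until the stop.

```bash
R='from h import *
rel()'
python3 -m handwheel '[{"delta_pos":[0.02,0.1,0],"dr":[0,0,0]},{"delta_pos":[0.02,0.1,0],"dr":[0,0,0]},{"delta_pos":[0,0,0],"dr":[0,0,0]}]' >/dev/null; python3 -c "$R"
for i in 1 2 3; do python3 -m handwheel '[{"delta_pos":[0.012,0.048,0],"dr":[0,0,0]},{"delta_pos":[0,0,0],"dr":[0,0,0]}]' >/dev/null; python3 -c "$R"; done
```

```text
t 13.85 pos [0.5286 0.055  0.0551] jig -0.0406 -0.0711 rot [ 3.140e+00 -1.000e-03 -1.805e+00] q [ 0.47  0.33 -0.53 -0.   -0.71 -0.71] Fjig -1.9 -2.2 0.0 w 0.0004
t 14.05 pos [0.5291 0.0564 0.0551] jig -0.0404 -0.0696 rot [ 3.140e+00 -1.000e-03 -1.805e+00] q [ 0.47  0.33 -0.53 -0.   -0.71 -0.71] Fjig -2.5 -2.9 -0.1 w 0.0004
t 14.25 pos [0.5299 0.0581 0.0552] jig -0.04 -0.0678 rot [ 3.141 -0.    -1.805] q [ 0.48  0.33 -0.53 -0.   -0.71 -0.71] Fjig -1.9 -3.0 -2.2 w 0.0005
t 14.45 pos [0.5302 0.0592 0.0553] jig -0.0401 -0.0667 rot [ 3.141e+00 -1.000e-03 -1.806e+00] q [ 0.48  0.33 -0.53  0.   -0.71 -0.71] Fjig -2.0 -4.2 -0.3 w -0.0001
```

```bash
R='from h import *
rel()'
for i in 1 2 3; do python3 -m handwheel '[{"delta_pos":[0.008,0.032,0],"dr":[0,0,0]},{"delta_pos":[0,0,0],"dr":[0,0,0]}]' >/dev/null; python3 -c "$R"; done
```

```text
t 14.65 pos [0.5301 0.0594 0.0553] jig -0.0401 -0.0665 rot [ 3.140e+00 -2.000e-03 -1.806e+00] q [ 0.48  0.33 -0.53  0.   -0.71 -0.72] Fjig -0.3 -8.9 0.2 w 0.0003
t 14.85 pos [0.5301 0.0595 0.0552] jig -0.0402 -0.0664 rot [ 3.140e+00 -3.000e-03 -1.806e+00] q [ 0.48  0.34 -0.53  0.   -0.71 -0.72] Fjig 1.3 -13.0 1.1 w 0.0002
t 15.05 pos [0.5301 0.0597 0.0552] jig -0.0402 -0.0662 rot [ 3.14  -0.004 -1.806] q [ 0.48  0.34 -0.53  0.   -0.71 -0.72] Fjig 3.4 -16.3 2.4 w 0.0001
```

The lever is firmly on its end stop. Next I'll back off, lift, clear the view and check.

```bash
python3 -m handwheel '[{"delta_pos":[-0.05,-0.2,0],"dr":[0,0,0]},{"delta_pos":[-0.1,-0.4,0],"dr":[0,0,0]},{"delta_pos":[-0.1,-0.4,0.3],"dr":[0,0,0]},{"delta_pos":[0,0,0.9],"dr":[0,0,0]},{"delta_pos":[0,0,0.9],"dr":[0,0,0]},{"delta_pos":[0,-0.6,0.9],"dr":[0,0,0]},{"delta_pos":[0,-0.9,0.9],"dr":[0,0,0]},{"delta_pos":[0,-0.95,0.5],"dr":[0,0,0]},{"delta_pos":[0,-0.95,0],"dr":[0,0,0]},{"delta_pos":[0,-0.95,0],"dr":[0,0,0]}]' >/dev/null
python3 -m handwheel '[{"delta_pos":[0,-0.95,0],"dr":[0,0,0]},{"delta_pos":[0,-0.95,0],"dr":[0,0,0]},{"delta_pos":[0,-0.95,0],"dr":[0,0,0]},{"delta_pos":[0,-0.95,0],"dr":[0,0,0]},{"delta_pos":[0,-0.95,0],"dr":[0,0,0]},{"delta_pos":[0,0,0],"dr":[0,0,0]}]' >/dev/null
python3 - <<'E'
from h import *
rel();knob()
P=[(box(-.025,.025,-.035,.035,.028),(255,0,255))]
overlay("scene",grab_frame("scene"),p,P,"pics/ov6.png",(275,225),half=45,k=9)
overlay("top",grab_frame("top"),p,P,"pics/ov7.png",(280,212),half=45,k=9)
E
```

```text
t 16.65 pos [ 0.5236 -0.2436  0.1883] jig 0.0241 -0.3627 rot [-3.14  -0.    -1.808] q [-0.1   0.24 -0.29  0.   -1.04 -0.14] Fjig -0.5 -0.7 -0.4 w 0.0001
scene knob -0.084 -0.005 val 1.86 0.64
top knob -0.088 0.001 val 1.93 0.6
```

View pics/ov6.png

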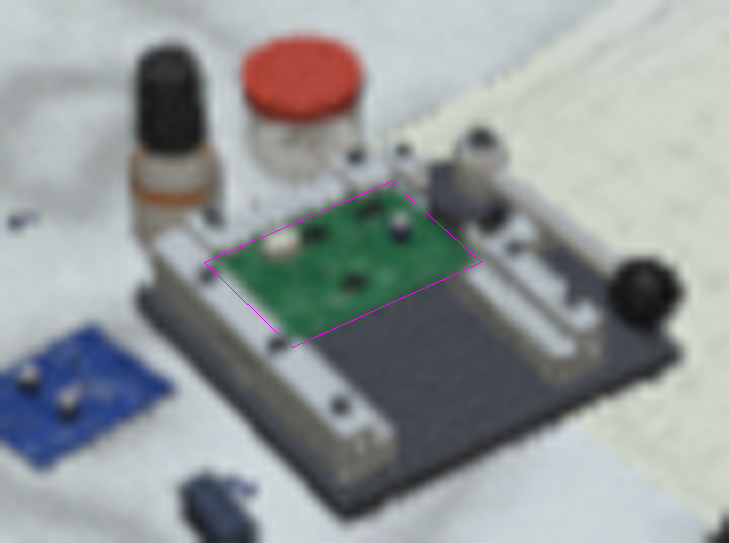

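View pics/ov7.png

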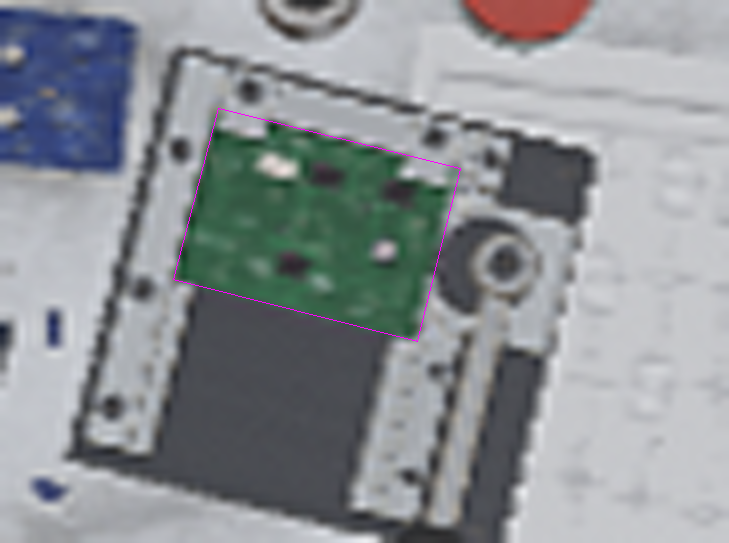

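The board lies fully back with both lips over its rear edge (crop px 245,128 and 425,175). The lever is closed along the rail, with the cam against the board.

```bash
python3 -c "
from station import *
print(job_done())"
```

```text
the job is handed in; nothing more can be done
None
```

I pushed the board home against the back stop under both lips, then turned the cam lever to its end stop so the board is clamped; the job was handed in at about 17 s, and no verdict was shown.

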